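Wedge the rocking tester stand firm

ROBOT

A 7-joint arm with a two-finger parallel gripper is mounted at the origin on the work surface. World frame = base frame: x ahead of the robot, y to its left, z up, the work surface at z = 0. Lengths are in mm, angles in rad, forces in N, time in s.
With the tool pointing down it reaches from about 425 to 975 mm from the base axis. Payload 16.7 kg.
Tool frame: the origin (TCP) lies at the very end of the fingers, on their centre line; the grasp point (between the pads) lies 19 mm behind it (env.grip_depth is the distance from the TCP to the grasp point, in mm); z points along the fingers, y is the line along which they close (so a half turn about z gives the same grasp; the last joint's range is limited). The gripper opens to 85 mm and grips with 20 to 120 N. Pads are 22 mm wide; open, the fingers measure 114 mm over their backs; the gripper's body (76 mm by 85 mm) begins 54 mm behind the grasp point. The pads swing forward as they close: fully open they stand 13 mm farther back than shut.
Start: joints at [1.198, 0.426, 0.074, 1.606, -0.034, 1.111, -0.067], TCP at [149.12, -658.285, 231.302] pointing down, gripper open.
Joint ranges: [-2.85, 2.85], [-0.5, 2.14], [-1.23, 1.37], [0.21, 2.46], [-1.02, 4.16], [0.16, 2.05], [-2.73, 2.73]. Speed limits (rad/s): [1.89, 1.89, 2.39, 2.39, 3.01, 3.01, 3.01].

INTERFACE

Orientations are given as a 3x3 rotation matrix whose columns are the frame's x, y, z axes.
In Python, from rig import env gives the robot as it stands.
- The arm moves only by the tool send_rows, never from a script. Its argument "increments" is a list of rows, each an object with "linear": the shift along the tool's x, y, z in cm, a list of three; "turn": the turn, a rotation vector about the tool's x, y, z in degrees, a list of three; "jaw": the closure, from 0 (fully open) to 1 (shut). In form: [{"linear": [dx, dy, dz], "turn": [wx, wy, wz], "jaw": jaw}, ...]. A call has 1 to 8 rows; each row shifts and turns the commanded pose from where the row before left it, along the tool's axes as they then stand; what a row does not reach is not made up. A row lasts 1/12 s, in which the tool goes at most 41.7 mm and 7.16 degrees, less where a joint would pass 70% of its speed; a pose out of reach is approached as far as the arm can. A call with a gripper value outside its range is refused whole. The fingers move at their own pace and stop on an object; "force" is the grip in N (left out, the last holds). Time passes only in rows, so rows that do not move let the fingers close. It gives the time, the measured TCP pose, the force, the opening and the grip force at its end, in the units of the state.
- env.get_obs(): the state, without advancing time (a new reading comes with each control period).
- env.camera(name): name is "scene" or "top"; returns the picture (400x640x3 uint8, red, green, blue); there is no depth.
- env.camera_params(name): a dict with "vertical_fov" (degrees; the focal length in pixels is half the picture's height over the tangent of half this angle, whatever the lens; pixels are square), "cx", "cy" (the principal point, pixels), "R" (3x3) and "t" (3): a world point X has camera coordinates R X + t. Camera axes: x right, y down, z forward; pixel columns grow to the right and rows downward; lengths in mm; the calibration is good to about 2 mm. A picture is of the moment at which its call begins. camera_params takes no time and is no camera call.
- env.job_done(): hands the job in; it is judged then, once.
The state is a dict: "time_s": time; "joints": joint angles; "joint_vel": joint speeds; "joint_efforts": joint torques, N m; "ee_pos": TCP position; "eef_rot": TCP orientation; "wrist_force": force on the tool from outside, world axes, zero at the start; "moment": the same for the moment, N m; "gripper_width": finger opening in mm; "finger_force": force on a finger pad.
Only numpy, scipy, OpenCV 4.12 (cv2) and the standard library are available. Lean on these libraries where they do the work, as an engineer would, in place of code of your own. Each camera call takes 0.05 s, during which the arm holds its last target. There are 200 camera calls.

TASK

The black test stand rocks because the rubber foot at its far left corner hangs clear of the bench. With the fingertips only, push the orange wedge, thin edge first, squarely under that foot until it is just snug, so that the stand sits firm on the wedge and its other three feet without being jacked up; then press down firmly (some 8 N) with a fingertip on top of that corner to feel that it no longer rocks, and let go of everything. Pick nothing up, do not shove the stand out of its place, and leave the testers and the other things alone.

Things in the scene. Friction and masses are not known exactly. Their poses are not given: they have to be found in the camera images.
- stand: Black test stand: a flat box 120 mm (its x) by 320 mm (its y), underside 30 mm and flat top 58 mm above the bench, 1.6 kg, on four rubber feet at x = +-45, y = +-135 mm. Origin at bench level under its middle, z up. Its +y end is the left end seen from the robot, +x the far side. A grey valve block stands at its right end, a yellow tester lies in its cradle.
- short_corner (a point): Point on the stand's top straight above the short foot (x = +45, y = +135 mm on the stand, far left); a grey disc there marks where to press; free for 20 mm around. The short foot, a black rubber dome 26 mm across, hangs 5 to 9 mm above the bench, how much is not known. The stand rests level on the other three; a press of about 2 N here rocks it down until the foot meets the bench.
- foot_near_left: The near left foot of the stand, one of the three that are right: a black rubber dome 26 mm across, 13 mm high, on a steel stud. Origin at the foot's lowest point, which rests on the bench.
- foot_near_right: The near right foot of the stand, one of the three that are right: a black rubber dome 26 mm across, 13 mm high, on a steel stud. Origin at the foot's lowest point, which rests on the bench.
- foot_far_right: The far right foot of the stand, one of the three that are right: a black rubber dome 26 mm across, 13 mm high, on a steel stud. Origin at the foot's lowest point, which rests on the bench.
- wedge: Orange plastic wedge, loose on the bench off the stand's left end, thin edge towards the short foot (up to 0.2 rad off): 120 mm long (its x), 44 mm wide (its y), 60 g. Origin in the middle of its underside; +x points to the thin edge, 3 mm thick; the ramp climbs evenly to 15 mm at the upright back face (x = -60 mm).
- wedge_middle (a point): Middle of the orange wedge, 6 mm above its underside. It slides on the bench at about 0.4 N; once it meets the foot the push rises by some 0.5 to 1 N a millimetre. About 2 to 5 N is snug; more than about 7 N lifts other feet. It stays put when released.
- tester_middle (a point): Middle of the yellow breath tester (white head, black grip) that lies in the stand's cradle, 205 mm long along the stand's y, 48 x 42 mm in section, 21 mm above its underside. Leave it there.
- tester_two_middle (a point): Middle of another such tester lying on the bench beyond the stand, 21 mm above the bench. Leave alone.
- tester_three_middle (a point): Middle of a third such tester lying on the bench beyond the stand, 21 mm above the bench. Leave alone.
- meter_front_middle (a point): Middle of a dark handheld meter, 36 x 62 x 150 mm, standing upright near the right front. Leave alone.
- meter_right_middle (a point): Middle of a like meter standing upright at the back on the right. Leave alone.
- spare_wedge: A grey wedge, same size as the orange one, lying at the back on the left. Not needed, leave alone.
- screwdriver_grip (a point): The handle of a screwdriver lying near the right front. Leave alone.
Not all that is in view belongs to the job. Several things have the shape of the wedge; the one meant has the colours described above. Leave any purple look-alike of the part that bears tester_middle alone.

How it is judged:
By the outcome, as a careful person would: the job done as asked, in the order asked, and still so for the second after the job is handed in, with the robot touching nothing.
It also fails if it takes over 48 s, if anything falls off the work surface, if the arm or the gripper's body presses on something with over 40 N, if the wrist force passes 120 N, or if a joint passes its speed limit or range.

## Working session

There is one attempt and no reset: what is moved stays moved. The work goes in short steps, Python scripts to look and compute and a tool call to move; the robot and the scene stay as the last step left them, time stands still between calls to the robot, and variables do not carry over. Pictures are saved under pics/ and viewed, at most 10 in all, crops included, and the job is handed in when it is done.

Besides the shell and the picture viewer there is one more tool, called after "Request:" as a command line: name --argument value ..., lists and objects as JSON in quotes. send_rows: Moves the arm, as the interface text tells. Its arguments: {"type":"object","properties":{"increments":{"type":"array","items":{"type":"object","properties":{"linear":{"type":"array","items":{"type":"number"}},"turn":{"type":"array","items":{"type":"number"}},"jaw":{"type":"number"}}}},"force":{"type":"number"}},"required":["increments"]}

```bash
ls; mkdir -p pics
cat > h.py <<'E'
import numpy as np, cv2
from rig import env
def snap(n,fn=None):
    im=env.camera(n)
    if fn: cv2.imwrite('pics/'+fn,cv2.cvtColor(im,cv2.COLOR_RGB2BGR))
    return im
def cam(n):
    p=env.camera_params(n); f=200/np.tan(np.radians(p['vertical_fov'])/2)
    return f,p['cx'],p['cy'],np.array(p['R']),np.array(p['t'])
def ray(n,u,v,z):
    f,cx,cy,R,t=cam(n); c=-R.T@t; d=R.T@np.array([(u-cx)/f,(v-cy)/f,1]); return c+d*(z-c[2])/d[2]
def proj(n,X):
    f,cx,cy,R,t=cam(n); q=R@np.array(X)+t; return q[0]/q[2]*f+cx,q[1]/q[2]*f+cy
E
python3 - <<'E'
from h import *
a=snap('scene','s0.png');b=snap('top','t0.png')
for n in('scene','top'):
    f,cx,cy,R,t=cam(n);print(n,f,cx,cy,-R.T@t,R.round(2).tolist())
o=env.get_obs();print(o['ee_pos'],np.round(o['eef_rot'],3).tolist(),o['time_s'],o['wrist_force'],o['gripper_width'])
E
```

```text
pics
scene 443.63182956477704 315.8591518620854 196.74709289776246 [1527.44588674  284.25460719 1138.32175182] [[-0.31, 0.95, -0.01], [0.66, 0.21, -0.73], [-0.69, -0.23, -0.69]]
top 394.3809332118105 322.02090562853635 203.3790638470412 [ 248.02423482  -42.88540561 1315.22544117] [[0.02, -1.0, -0.01], [-0.99, -0.01, -0.16], [0.16, 0.01, -0.99]]
[ 149.06781587 -657.95395943  230.68297098] [[0.975, 0.221, -0.0], [0.221, -0.975, 0.001], [-0.0, -0.001, -1.0]] 0.1 [-0.91761061  0.31990724 -0.43575286] 85.57078850585599
```

View pics/s0.png

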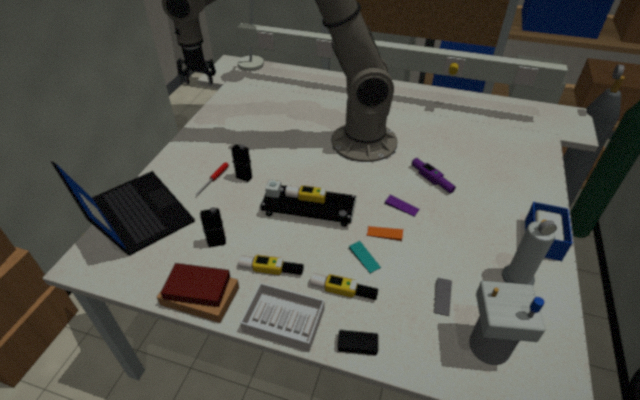

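View pics/t0.png

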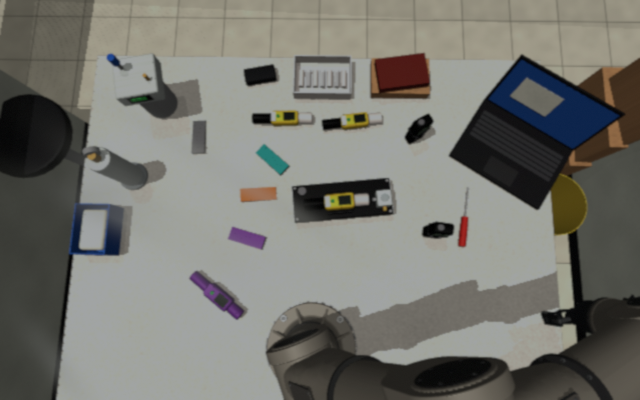

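Candidates shaped like the wedge in the top view: orange (259,194), purple (247,238), teal (272,159) and grey (199,137). I choose the orange one; in the scene view it is at (385,233). The stand is at top (343,200), with the grey disc near (302,191).

Run:
```python
from h import *
a=cv2.imread('pics/s0.png');b=cv2.imread('pics/t0.png')
def crop(i,x,y,w,h,s): return cv2.resize(i[y:y+h,x:x+w],None,fx=s,fy=s,interpolation=cv2.INTER_CUBIC)
cv2.imwrite('pics/c0.png',np.vstack([crop(b,230,170,175,60,4.5)[:,:787],crop(a,250,175,175,65,4.5)[:,:787]]))
for n,i,z in(('top',b,9),('scene',a,9)):
    hsv=cv2.cvtColor(i,cv2.COLOR_BGR2HSV)
    m=cv2.inRange(hsv,(4,120,90),(17,255,255))
    C=max([c for c in cv2.findContours(m,0,1)[0] if abs(cv2.boundingRect(c)[1]-(190 if n=='top' else 230))<20],key=cv2.contourArea)
    r=cv2.minAreaRect(C);print(n,'wedge',r)
    for p in cv2.boxPoints(r): print(p.round(1),ray(n,*p,z).round(1))
    m=cv2.inRange(hsv,(0,0,0),(179,255,60))
    cc=[c for c in cv2.findContours(m,0,1)[0] if cv2.contourArea(c)>800]
    for c in cc:
        x,y,w,h=cv2.boundingRect(c)
        if 240<x<320 and 160<y<210:
            r=cv2.minAreaRect(c);print(n,'stand',r)
            for p in cv2.boxPoints(r): print(p.round(1),ray(n,*p,58 if n=='top' else 58).round(1))
```

```text
top wedge ((250.5, 195.0), (10.0, 19.0), 90.0)
[241. 190.] [506.5 246.9   9. ]
[260. 190.] [507.5 182.5   9. ]
[260. 200.] [473.2 181.1   9. ]
[241. 200.] [472.2 245.2   9. ]
top stand ((342.14813232421875, 200.17813110351562), (36.065757751464844, 96.30232238769531), 84.95755004882812)
[292.6 186.4] [511.1  68.3  58. ]
[388.5 178. ] [ 543.9 -244.    58. ]
[391.7 213.9] [ 425.7 -252.9   58. ]
[295.8 222.4] [393.6  54.7  58. ]
scene wedge ((384.7178039550781, 232.32179260253906), (35.124813079833984, 9.850868225097656), 5.710592269897461)
[366.8 235.5] [526.6 135.5   9. ]
[367.7 225.7] [481.6 128.5   9. ]
[402.7 229.2] [461.4 246.3   9. ]
[401.7 239. ] [506.5 250.8   9. ]
scene stand ((307.0767517089844, 205.1320037841797), (91.62663269042969, 32.00638198852539), 7.696051120758057)
[259.5 214.9] [ 588.9 -225.9   58. ]
[263.8 183.1] [ 434.8 -274.7   58. ]
[354.6 195.4] [398.5  58.   58. ]
[350.3 227.1] [550.6  82.1  58. ]
```

View pics/c0.png

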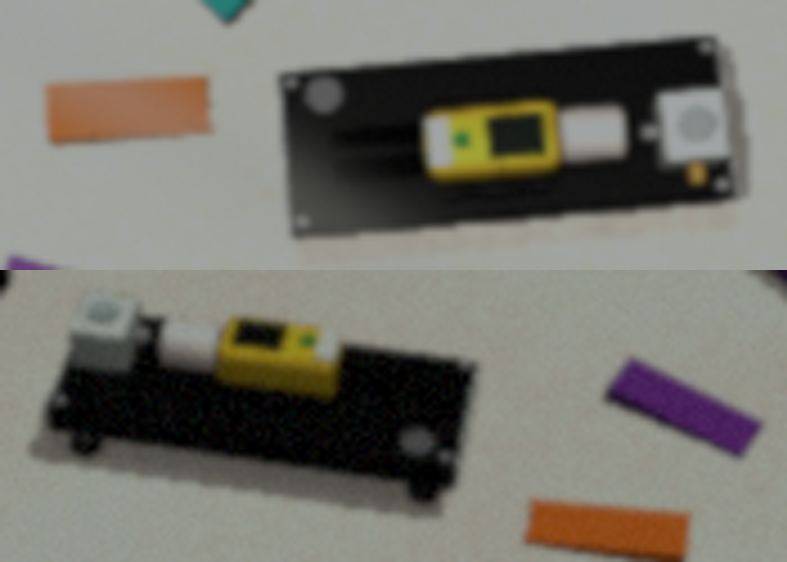

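The crop confirms the choice: the orange wedge, with its thin edge to the right, has top-view corners about (240.4,188.9), (276.2,187.3), (277.1,199.6) and (241.1,201.6). The disc is at top (302,191) and scene (343,213).

```bash
cat >> h.py <<'E'
def big(n,x,y,w,h,s=8,k=4):
    i=np.mean([env.camera(n).astype(float) for _ in range(k)],0).astype(np.uint8)[y:y+h,x:x+w]
    return cv2.resize(i,None,fx=s,fy=s,interpolation=cv2.INTER_CUBIC)
def pix(p,x,y,s=8): return (np.array(p)+.5)/s-.5+[x,y]
def meas(n,wbox,sbox,k=4):
    "orange rect corners, disc centre, stand corners (pixels)"
    x0=min(wbox[0],sbox[0]);y0=min(wbox[1],sbox[1]);x1=max(wbox[2],sbox[2]);y1=max(wbox[3],sbox[3])
    b=big(n,x0,y0,x1-x0,y1-y0,8,k);f=b.astype(float)
    m=((f[...,0]-f[...,2])>55)&((f[...,0]-f[...,1])>28)
    M=np.zeros_like(m);M[(wbox[1]-y0)*8:(wbox[3]-y0)*8,(wbox[0]-x0)*8:(wbox[2]-x0)*8]=1
    m=(m&M).astype(np.uint8)
    C=cv2.findContours(m,0,1)[0];r=max(C,key=cv2.contourArea) if C else None
    w=pix(cv2.boxPoints(cv2.minAreaRect(r)),x0,y0) if r is not None else None
    g=cv2.GaussianBlur(f.mean(2),(0,0),4)
    d=(g<(95 if n=='top' else 85)).astype(np.uint8);C=max(cv2.findContours(d,0,1)[0],key=cv2.contourArea)
    hull=cv2.convexHull(C);s=pix(cv2.approxPolyDP(hull,20,True)[:,0],x0,y0)
    return w,s,b
E
python3 - <<'E'
from h import *
w,s,b=meas('top',(232,180,285,210),(286,172,400,226))
cv2.imwrite('pics/x.png',b[...,::-1])
print('wedge top')
for p in w: print(p.round(2),ray('top',*p,3).round(1),ray('top',*p,15).round(1))
print('stand')
for p in s: print(p.round(2),ray('top',*p,58).round(1))
w2,s2,b2=meas('scene',(360,222,412,244),(255,180,360,235))
print('scene wedge')
for p in w2: print(p.round(2),ray('scene',*p,3).round(1),ray('scene',*p,15).round(1))
print('disc',ray('top',301.9,191.0,58).round(1),ray('scene',342.8,213,58).round(1))
E
```

```text
wedge top
[239.61 188.77] [511.9 253.2   3. ] [509.5 250.5  15. ]
[275.24 186.48] [521.7 132.2   3. ] [519.2 130.6  15. ]
[276.03 198.83] [479. 128.   3.] [476.9 126.4  15. ]
[240.4  201.12] [469.4 248.3   3. ] [467.3 245.7  15. ]
stand
[389.69 182.31] [ 529.5 -247.6   58. ]
[391.81 213.81] [ 426.1 -253.2   58. ]
[295.19 221.31] [397.   56.7  58. ]
[292.94 186.19] [512.   67.2  58. ]
[383.06 177.81] [ 544.2 -226.2   58. ]
scene wedge
[366.19 235.14] [520.4 132.5   3. ] [531.1 134.1  15. ]
[367.58 224.22] [469.5 125.6   3. ] [480.6 127.3  15. ]
[403.21 228.77] [453.3 247.5   3. ] [464.7 247.9  15. ]
[401.82 239.69] [504.1 251.5   3. ] [514.9 251.9  15. ]
disc [496.5  37.6  58. ] [495.3  41.1  58. ]
```

Request:
send_rows --increments '[{"linear": [0,0,0],"turn": [0,0,3.7],"jaw": 1},{"linear": [0,0,0],"turn": [0,0,3.7],"jaw": 1},{"linear": [3,-2.3,0],"turn": [0,0,0],"jaw": 1},{"linear": [3,-2.3,0],"turn": [0,0,0],"jaw": 1},{"linear": [3,-2.3,0],"turn": [0,0,0],"jaw": 1},{"linear": [3,-2.3,0],"turn": [0,0,0],"jaw": 1},{"linear": [3,-2.3,0],"turn": [0,0,0],"jaw": 1},{"linear": [3,-2.3,0],"turn": [0,0,0],"jaw": 1}]'

```text
time_s: 1.17
ee_pos: [316.5, -502.7, 231.6]
eef_rot: [[0.996, 0.093, 0.0], [0.093, -0.996, -0.0], [0.0, 0.0, -1.0]]
wrist_force: [0.8, -0.8, 0.6]
gripper_width: 0.0
finger_force: 0.0
```

Request:
send_rows --increments '[{"linear": [3,-2.3,0],"turn": [0,0,0],"jaw": 1},{"linear": [3,-2.3,0],"turn": [0,0,0],"jaw": 1},{"linear": [3,-2.3,0],"turn": [0,0,0],"jaw": 1},{"linear": [3,-2.3,0],"turn": [0,0,0],"jaw": 1},{"linear": [3,-2.3,0],"turn": [0,0,0],"jaw": 1},{"linear": [3,-2.3,0],"turn": [0,0,0],"jaw": 1},{"linear": [0.9,-3.7,0],"turn": [0,0,0],"jaw": 1},{"linear": [0.9,-3.7,0],"turn": [0,0,0],"jaw": 1}]'

```text
time_s: 1.83
ee_pos: [493.8, -272.8, 231.0]
eef_rot: [[0.996, 0.094, 0.0], [0.094, -0.996, 0.0], [0.0, -0.0, -1.0]]
wrist_force: [0.7, -0.2, -0.5]
gripper_width: -0.0
finger_force: 0.0
```

Request:
send_rows --increments '[{"linear": [0.9,-3.7,0],"turn": [0,0,0],"jaw": 1},{"linear": [0.9,-3.7,0],"turn": [0,0,0],"jaw": 1},{"linear": [0.9,-3.7,0],"turn": [0,0,0],"jaw": 1},{"linear": [0.9,-3.7,0],"turn": [0,0,0],"jaw": 1},{"linear": [0.9,-3.7,0],"turn": [0,0,0],"jaw": 1},{"linear": [0.9,-3.7,0],"turn": [0,0,0],"jaw": 1},{"linear": [0.9,-3.7,0],"turn": [0,0,0],"jaw": 1},{"linear": [0.9,-3.7,0],"turn": [0,0,0],"jaw": 1}]'

```text
time_s: 2.5
ee_pos: [536.7, 28.7, 231.7]
eef_rot: [[0.996, 0.093, 0.001], [0.093, -0.996, -0.0], [0.001, 0.0, -1.0]]
wrist_force: [0.7, -0.0, -0.0]
gripper_width: 0.2
finger_force: 0.0
```

Request:
send_rows --increments '[{"linear": [0.4,-3.4,0],"turn": [0,0,0],"jaw": 1},{"linear": [0.4,-3.4,0],"turn": [0,0,0],"jaw": 1},{"linear": [0.4,-3.4,0],"turn": [0,0,0],"jaw": 1},{"linear": [0.4,-3.4,0],"turn": [0,0,0],"jaw": 1},{"linear": [0.4,-3.2,2],"turn": [0,0,0],"jaw": 1},{"linear": [0,0,4],"turn": [0,0,0],"jaw": 1},{"linear": [0,0,4],"turn": [0,0,0],"jaw": 1},{"linear": [0,0,4],"turn": [0,0,0],"jaw": 1}]'

```text
time_s: 3.17
ee_pos: [541.0, 196.8, 90.3]
eef_rot: [[0.996, 0.095, 0.001], [0.095, -0.996, 0.001], [0.001, -0.001, -1.0]]
wrist_force: [1.6, -0.1, -0.8]
gripper_width: 0.3
finger_force: 0.0
```

Request:
send_rows --increments '[{"linear": [0,0,4],"turn": [0,0,0],"jaw": 1},{"linear": [0,0,3],"turn": [0,0,0],"jaw": 1},{"linear": [0,0,1],"turn": [0,0,0],"jaw": 1},{"linear": [0,0,0],"turn": [0,0,0],"jaw": 1}]'

```text
time_s: 3.5
ee_pos: [539.6, 195.7, 9.3]
eef_rot: [[0.996, 0.094, -0.004], [0.094, -0.996, -0.001], [-0.004, 0.001, -1.0]]
wrist_force: [-0.6, -0.5, 0.6]
gripper_width: 0.2
finger_force: 0.0
```

Run:
```python
from h import *
t=snap('top','t1.png');s=snap('scene','s1.png')
def crop(i,x,y,w,h,s): return cv2.resize(i[y:y+h,x:x+w],None,fx=s,fy=s,interpolation=cv2.INTER_CUBIC)[...,::-1]
cv2.imwrite('pics/c1.png',np.vstack([crop(t,225,160,130,60,6),crop(s,310,190,130,40,6)]))
o=env.get_obs();print(o['ee_pos'],np.round(o['joints'],2),o['wrist_force'])
# disc
b=big('top',292,180,20,20,8,4).astype(float).mean(2);b0=b
m=(cv2.GaussianBlur(b,(0,0),3)>75).astype(np.uint8)
n,l,st,c=cv2.connectedComponentsWithStats(m);
for i in range(1,n): print(st[i],pix(c[i],292,180).round(2),ray('top',*pix(c[i],292,180),58).round(1))
```

```text
[541.73898446 196.52689664  12.64647136] [-0.2   0.57 -0.33  1.97  0.29  0.65 -2.19] [-0.03338922 -0.2105285   0.70243932]
[    0     0   160   160 23710] [301.66 189.24] [502.3  38.5  58. ]
[  0 133  21  27 356] [292.47 198.22] [472.2  67.6  58. ]
```

View pics/c1.png

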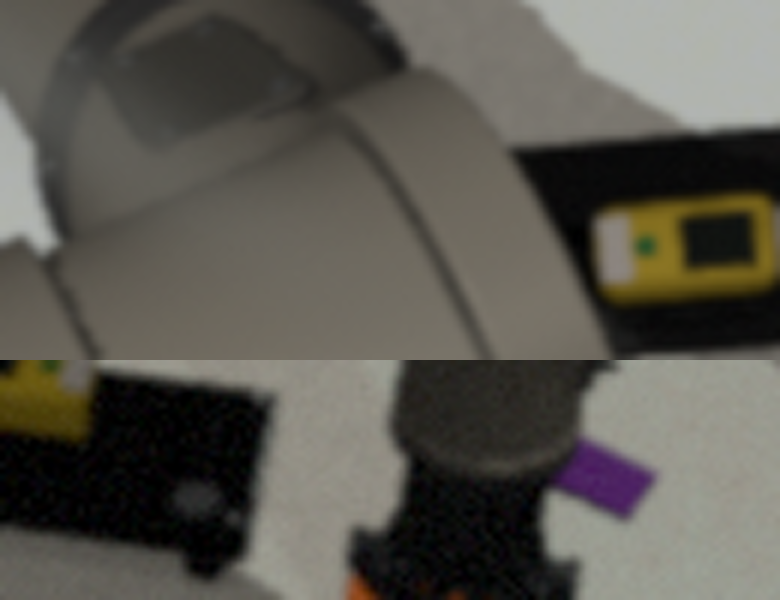

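The arm hides the wedge from the top camera. In the scene crop the finger stands on the far side of the orange wedge. I refine the disc from the first top picture, without new frames.

Run:
```python
from h import *
for n,f,x,y,w,h in(('top','t0.png',296,184,12,14),('scene','s0.png',336,208,14,10)):
    i=cv2.imread('pics/'+f)[y:y+h,x:x+w].astype(float).mean(2)
    print(n,'\n',i.astype(int))
    g=i-np.percentile(i,40); g[g<0.35*g.max()]=0
    yy,xx=np.mgrid[:h,:w]; u,v=(g*xx).sum()/g.sum()+x,(g*yy).sum()/g.sum()+y
    print(u,v,ray(n,u,v,58).round(1))
```

```text
top 
 [[153 149 148 145 143 142 141 139 140 139 138 135]
 [127 116 112 105  97  93  89  83  80  78  76  73]
 [ 71  61  58  55  53  53  51  43  34  28  22  23]
 [ 48  29  36  51  62  68  70  63  49  32  21  19]
 [ 52  34  51  73  84  86  87  84  73  51  29  19]
 [ 39  39  66  85  90  91  91  90  85  66  38  21]
 [ 28  43  70  87  91  92  91  91  88  73  46  25]
 [ 27  47  72  87  91  91  92  91  88  73  46  25]
 [ 26  44  68  84  90  92  91  90  83  66  39  23]
 [ 25  32  50  71  84  90  89  84  71  49  28  20]
 [ 25  25  32  51  67  77  77  67  49  31  22  19]
 [ 27  26  26  30  39  44  44  39  29  22  20  20]
 [ 29  28  25  26  25  25  24  22  22  21  20  20]
 [ 30  29  27  27  26  24  24  23  22  22  22  19]]
301.0509559504759 187.18908447738568 [509.1  40.7  58. ]
scene 
 [[ 0  3  3  2  6  5  0  4  0  0  1  0 11  9]
 [ 3  7  0  8 11 18 21 20 15  7  1 11  9  6]
 [ 0  0  7 23 31 37 42 47 37 17  9 14  4 10]
 [ 1  3 18 39 51 59 60 63 60 45 28 16  7  8]
 [ 2  2 17 49 63 67 69 68 67 57 38 20 11  9]
 [ 5  4 25 51 64 69 72 69 66 67 46 24  6  0]
 [ 0 10  9 37 60 63 67 65 66 52 33 22 19 20]
 [ 7 12 19 29 39 46 54 57 50 36 28 37 54 53]
 [ 4  8  7  3 21 27 30 31 24 15 21 43 68 68]
 [ 0  3  9  1  9  5 12 14 11 10 13 25 51 52]]
343.31418971471237 213.20231465637931 [495.7  43.1  58. ]
```

Request:
send_rows --increments '[{"linear": [0,0,0.6],"turn": [0,0,0],"jaw": 1},{"linear": [-0.7,0,0],"turn": [0,0,0],"jaw": 1},{"linear": [-0.6,0,0],"turn": [0,0,0],"jaw": 1},{"linear": [-0.4,0,0],"turn": [0,0,0],"jaw": 1},{"linear": [-0.3,0,0],"turn": [0,0,0],"jaw": 1},{"linear": [-0.3,0,0],"turn": [0,0,0],"jaw": 1},{"linear": [-0.2,0,0],"turn": [0,0,0],"jaw": 1},{"linear": [0,0,0],"turn": [0,0,0],"jaw": 1}]'

```text
time_s: 4.47
ee_pos: [515.7, 193.8, 5.4]
eef_rot: [[0.996, 0.094, -0.0], [0.094, -0.996, 0.0], [-0.0, -0.0, -1.0]]
wrist_force: [-0.1, 0.4, -0.8]
gripper_width: -0.1
finger_force: 0.0
```

```bash
cat >> h.py <<'E'
def avg(k=6,n='scene'):
    P=[];F=[]
    for _ in range(k):
        env.camera(n);o=env.get_obs();P.append(o['ee_pos']);F.append(o['wrist_force'])
    return np.mean(P,0).round(1),np.mean(F,0).round(2),np.std(F,0).round(2),o['time_s']
E
python3 -c "
from h import *
print(avg(3))"
```

```text
(array([516.2, 193.8,   5.4]), array([-0.21, -0.04,  0.07]), array([0.37, 0.17, 0.11]), 4.6167)
```

Request:
send_rows --increments '[{"linear": [1,0,0],"turn": [0,0,0],"jaw": 1},{"linear": [1,0,-1],"turn": [0,0,-7],"jaw": 1},{"linear": [0,0,-4],"turn": [0,0,-7],"jaw": 1},{"linear": [0,0,-1],"turn": [0,0,-7],"jaw": 1},{"linear": [0,0,0],"turn": [0,0,-7],"jaw": 1},{"linear": [0,0,0],"turn": [0,0,-7],"jaw": 1},{"linear": [0,0,0],"turn": [0,0,-7],"jaw": 1},{"linear": [0,0,0],"turn": [0,0,-7],"jaw": 1}]'

```text
time_s: 5.28
ee_pos: [536.9, 195.6, 65.6]
eef_rot: [[0.578, 0.816, 0.001], [0.816, -0.578, 0.0], [0.001, 0.0, -1.0]]
wrist_force: [-0.5, -0.6, 0.4]
gripper_width: -0.3
finger_force: 0.0
```

Request:
send_rows --increments '[{"linear": [0,0,0],"turn": [0,0,-7],"jaw": 1},{"linear": [0,0,0],"turn": [0,0,-7],"jaw": 1},{"linear": [0,0,0],"turn": [0,0,-7],"jaw": 1},{"linear": [0,0,0],"turn": [0,0,-7],"jaw": 1},{"linear": [0,0,0],"turn": [0,0,-7],"jaw": 1},{"linear": [0,0,0],"turn": [0,0,-6],"jaw": 1},{"linear": [2.9,-1.8,0],"turn": [0,0,0],"jaw": 1},{"linear": [2.9,-1.8,0],"turn": [0,0,0],"jaw": 1}]'

```text
time_s: 5.95
ee_pos: [496.2, 248.9, 65.1]
eef_rot: [[-0.089, 0.996, -0.0], [0.996, 0.089, 0.0], [0.0, 0.0, -1.0]]
wrist_force: [0.7, 1.5, 0.2]
gripper_width: 0.3
finger_force: 0.0
```

Request:
send_rows --increments '[{"linear": [3,-1.8,0],"turn": [0,0,0],"jaw": 1},{"linear": [2,0,0],"turn": [0,0,0],"jaw": 1},{"linear": [0,0,0],"turn": [0,0,0],"jaw": 1}]'

```text
time_s: 6.2
ee_pos: [471.2, 303.0, 66.1]
eef_rot: [[-0.098, 0.995, 0.0], [0.995, 0.098, 0.003], [0.003, 0.001, -1.0]]
wrist_force: [-0.2, 0.2, 0.5]
gripper_width: 0.2
finger_force: 0.0
```

Run:
```python
from h import *
print(avg(1),np.round(env.get_obs()['joints'],2),np.round(env.get_obs()['eef_rot'],3).tolist())
t=snap('top','t2.png');s=snap('scene','s2.png')
def crop(i,x,y,w,h,s): return cv2.resize(i[y:y+h,x:x+w],None,fx=s,fy=s,interpolation=cv2.INTER_CUBIC)[...,::-1]
cv2.imwrite('pics/c2.png',np.vstack([crop(t,225,160,130,50,6),crop(s,310,195,130,50,6)]))
```

```text
(array([472.1, 300.6,  65.7]), array([ 1.57, -0.41, -0.33]), array([0., 0., 0.]), 6.25) [-0.09  0.56 -0.75  1.96  0.52  0.82 -1.03] [[-0.096, 0.995, 0.0], [0.995, 0.096, 0.002], [0.002, 0.0, -1.0]]
```

View pics/c2.png

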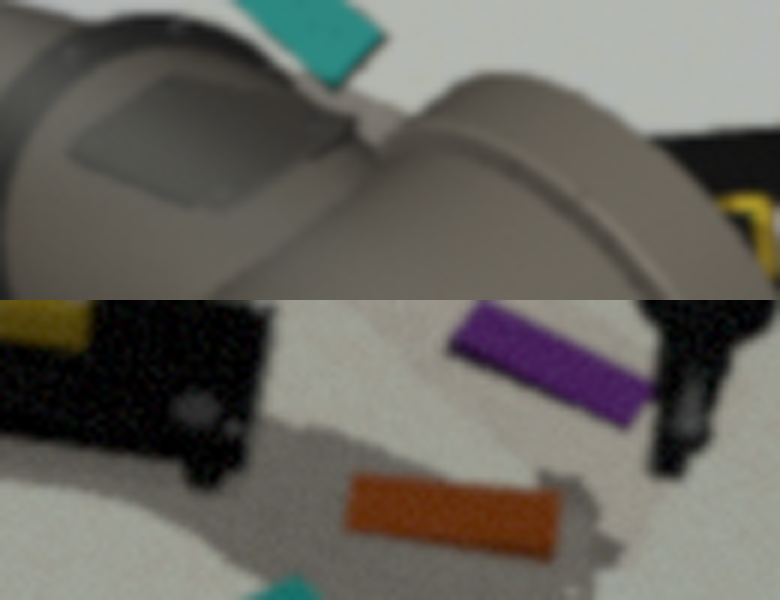

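The scene crop shows the orange wedge free at about (386,231). The finger is behind it at (420,220), and the top view is blocked by the arm. I'll measure how far the wedge moved between the two scene pictures.

```bash
cat >> h.py <<'E'
def orange(i,x,y,w,h,s=8):
    "corners of the orange blob by fitting a quad (edges by fitLine) in scene crop"
    b=cv2.resize(i[y:y+h,x:x+w],None,fx=s,fy=s,interpolation=cv2.INTER_CUBIC)
    hs=cv2.cvtColor(cv2.GaussianBlur(b,(0,0),4),cv2.COLOR_RGB2HSV)
    m=cv2.inRange(hs,(2,125,60),(18,255,255))
    C=max(cv2.findContours(m,0,1)[0],key=cv2.contourArea)
    r=cv2.minAreaRect(C);B=cv2.boxPoints(r);c=np.array(r[0]);P=C[:,0].astype(float)
    L=[]
    for k in range(4):
        p,q=B[k],B[(k+1)%4];d=(q-p)/np.linalg.norm(q-p);ln=np.linalg.norm(q-p)
        a=(P-p)@d;e=np.abs((P-p)@[-d[1],d[0]])
        S=P[(a>.15*ln)&(a<.85*ln)&(e<14)]
        L.append(cv2.fitLine(S.astype(np.float32),2,0,.01,.01).ravel())
    out=[]
    for k in range(4):
        v1,p1,v2,p2=L[k-1][:2],L[k-1][2:],L[k][:2],L[k][2:]
        t=np.linalg.solve(np.c_[v1,-v2],p2-p1);out.append(pix(p1+t[0]*v1,x,y,s))
    out=np.array(out);cc=out.mean(0)
    return out[np.argsort(np.arctan2(*(out-cc).T[::-1]))]  # thin-near, back-near, back-far, thin-far (scene view)
E
python3 - <<'E'
from h import *
W={}
for f in('s0.png','s2.png'):
    i=cv2.imread('pics/'+f)[...,::-1].copy();q=orange(i,355,215,58,32)
    W[f]=[ray('scene',*p,z)[:2] for p,z in zip(q,(3,15,0,0))]
    print(f,q.round(2).tolist(),np.round(W[f],1).tolist())
d=np.array(W['s2.png'])-np.array(W['s0.png']);print(d.round(1).tolist())
n=np.array([.9957,.0925]);foot=np.array([496.7,40])
for f in W:
    a,b,c,e=W[f];print(f,'lat edges rel foot: near',round((a-foot)@n,1),round((b-foot)@n,1),'far',round((c-foot)@n,1),round((e-foot)@n,1),'len',np.linalg.norm(e-c),np.linalg.norm(a-b))
E
```

```text
s0.png [[368.57, 226.1], [402.57, 229.1], [401.24, 239.92], [366.33, 234.81]] [[477.1, 130.9], [466.9, 246.1], [503.1, 249.7], [516.1, 132.3]]
s2.png [[368.63, 223.4], [402.94, 227.52], [401.65, 237.99], [367.04, 232.59]] [[464.5, 128.2], [459.2, 246.0], [494.1, 249.6], [505.5, 132.3]]
[[-12.6, -2.7], [-7.6, -0.0], [-9.0, -0.2], [-10.6, 0.0]]
s0.png lat edges rel foot: near -11.1 -10.6 far 25.7 27.9 len 118.20660474507463 115.63287237418584
s2.png lat edges rel foot: near -23.9 -18.2 far 16.8 17.3 len 117.83283017241598 117.91520316010651
```

Request:
send_rows --increments '[{"linear": [0,0.1,3],"turn": [0,0,0],"jaw": 1},{"linear": [0,0,2.6],"turn": [0,0,0],"jaw": 1},{"linear": [0,0,0.5],"turn": [0,0,0],"jaw": 1},{"linear": [-1.8,0,0],"turn": [0,0,0],"jaw": 1},{"linear": [-1.8,0,0],"turn": [0,0,0],"jaw": 1},{"linear": [-0.4,0,0],"turn": [0,0,0],"jaw": 1},{"linear": [-0.4,0,0],"turn": [0,0,0],"jaw": 1},{"linear": [-0.4,0,0],"turn": [0,0,0],"jaw": 1}]'

```text
time_s: 7.02
ee_pos: [478.3, 250.3, 5.0]
eef_rot: [[-0.093, 0.996, 0.001], [0.996, 0.093, 0.001], [0.001, 0.001, -1.0]]
wrist_force: [0.7, 0.1, -0.3]
gripper_width: 0.0
finger_force: 0.1
```

```bash
python3 -c "
from h import *
p,f,s,t=avg(3);print(p,f,s,t,'lat',p[:2]@[.9957,.0925],'y1',p[:2]@[-.0925,.9957])"
```

```text
[478.1 250.2   4.8] [-0.3  -0.15 -0.56] [0.55 0.82 0.54] 7.1667 lat 499.1876700000001 y1 204.89988999999997
```

Request:
send_rows --increments '[{"linear": [-0.7,0,0],"turn": [0,0,0],"jaw": 1},{"linear": [-0.8,0,0],"turn": [0,0,0],"jaw": 1},{"linear": [-0.8,0,0],"turn": [0,0,0],"jaw": 1},{"linear": [-0.8,0,0],"turn": [0,0,0],"jaw": 1},{"linear": [-0.8,0,0],"turn": [0,0,0],"jaw": 1},{"linear": [-0.8,0,0],"turn": [0,0,0],"jaw": 1},{"linear": [-0.8,0,0],"turn": [0,0,0],"jaw": 1},{"linear": [-0.5,0,0],"turn": [0,0,0],"jaw": 1}]'

```text
time_s: 7.83
ee_pos: [483.4, 189.2, 4.3]
eef_rot: [[-0.093, 0.996, -0.0], [0.996, 0.093, -0.0], [-0.0, -0.0, -1.0]]
wrist_force: [0.8, -0.2, 0.9]
gripper_width: -0.1
finger_force: 0.3
```

Run:
```python
from h import *
p,f,s,t=avg(5);print(p,f,s,t,'lat',p[:2]@[.9957,.0925],'y1',p[:2]@[-.0925,.9957])
t=snap('top','t3.png');s=snap('scene','s3.png')
def crop(i,x,y,w,h,s): return cv2.resize(i[y:y+h,x:x+w],None,fx=s,fy=s,interpolation=cv2.INTER_CUBIC)[...,::-1]
cv2.imwrite('pics/c3.png',np.vstack([crop(t,235,165,110,40,6),crop(s,320,195,110,50,6)]))
```

```text
[483.3 189.9   4.3] [-0.15 -0.42  0.04] [0.31 0.58 0.39] 8.0833 lat 498.78756 y1 144.37818000000001
```

View pics/c3.png

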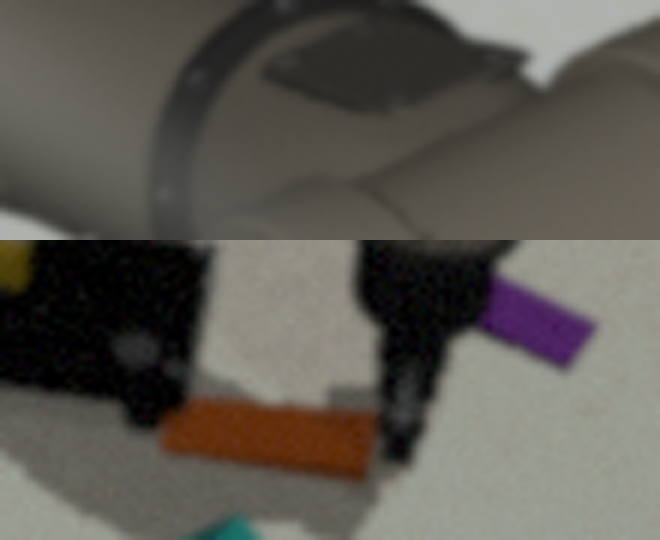

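The scene crop shows the finger behind the wedge. The thin edge, far corner near (347,230), is about to go under the stand, with the foot at about (345,224). I check lateral position and angle from the wedge's far bottom edge.

Run:
```python
from h import *
i=cv2.imread('pics/s3.png')[...,::-1].copy();q=orange(i,340,215,48,32)
w=np.array([ray('scene',*p,z)[:2] for p,z in zip(q,(3,15,0,0))]);print(q.round(1).tolist(),w.round(1).tolist())
n=np.array([.9957,.0925]);print(((w-[496.7,40])@n).round(1),'far edge angle vs stand',(w[3]-w[2])@n/np.linalg.norm(w[3]-w[2]))
```

```text
[[347.4, 220.5], [382.8, 224.1], [380.2, 234.7], [346.7, 229.6]] [[473.5, 53.8], [464.1, 177.1], [501.3, 177.4], [513.1, 62.2]]
[-21.8 -19.8  17.2  18.4] far edge angle vs stand 0.00971996685466443
```

Request:
send_rows --increments '[{"linear": [-0.5,0,0],"turn": [0,0,0],"jaw": 1},{"linear": [-0.6,0,0],"turn": [0,0,0],"jaw": 1},{"linear": [-0.6,0,0],"turn": [0,0,0],"jaw": 1},{"linear": [-0.6,0,0],"turn": [0,0,0],"jaw": 1},{"linear": [-0.5,0,0],"turn": [0,0,0],"jaw": 1},{"linear": [-0.4,0,0],"turn": [0,0,0],"jaw": 1},{"linear": [0,0,0],"turn": [0,0,0],"jaw": 1}]'

```text
time_s: 8.77
ee_pos: [486.4, 157.5, 4.3]
eef_rot: [[-0.092, 0.996, -0.0], [0.996, 0.092, -0.0], [-0.0, -0.0, -1.0]]
wrist_force: [-0.7, 0.2, -0.9]
gripper_width: 0.1
finger_force: 0.0
```

```bash
cat > f.py <<'E'
from h import *
p,f,s,t=avg(5);print(p,f,s,t,'lat',p[:2]@[.9957,.0925],'y1',p[:2]@[-.0925,.9957],'push',f[:2]@[-.0925,.9957])
E
python3 f.py
```

```text
[486.3 158.7   4.4] [-0.08  0.26 -0.1 ] [0.37 0.25 0.45] 9.0167 lat 498.88866 y1 113.03483999999997 push 0.266282
```

Request:
send_rows --increments '[{"linear": [-0.3,0,0],"turn": [0,0,0],"jaw": 1},{"linear": [-0.2,0,0],"turn": [0,0,0],"jaw": 1},{"linear": [-0.2,0,0],"turn": [0,0,0],"jaw": 1},{"linear": [0,0,0],"turn": [0,0,0],"jaw": 1}]'

```text
time_s: 9.35
ee_pos: [487.0, 151.8, 4.4]
eef_rot: [[-0.093, 0.996, 0.0], [0.996, 0.093, 0.0], [0.0, 0.0, -1.0]]
wrist_force: [-0.5, 2.1, -0.0]
gripper_width: -0.1
finger_force: 1.3
```

Request:
send_rows --increments '[{"linear": [-0.1,0,0],"turn": [0,0,0],"jaw": 1},{"linear": [-0.1,0,0],"turn": [0,0,0],"jaw": 1},{"linear": [0,0,0],"turn": [0,0,0],"jaw": 1}]'

```text
time_s: 9.6
ee_pos: [487.1, 150.2, 4.4]
eef_rot: [[-0.094, 0.996, 0.0], [0.996, 0.094, 0.001], [0.001, 0.0, -1.0]]
wrist_force: [-0.1, 4.7, -0.9]
gripper_width: 0.1
finger_force: 2.4
```

```bash
python3 f.py
```

```text
[487.1 150.2   4.4] [-0.34  4.96  0.49] [0.8 0.3 0.4] 9.85 lat 498.8989700000001 y1 104.49739 push 4.970122000000001
```

Push is 5 N, snug; the finger position implies a foot gap of about 5 mm, within the given range. Now I back off, rise and go over the corner.

Request:
send_rows --increments '[{"linear": [0.3,0,0],"turn": [0,0,0],"jaw": 1},{"linear": [1.2,0,0],"turn": [0,0,0],"jaw": 1},{"linear": [1.5,0,0],"turn": [0,0,0],"jaw": 1},{"linear": [0,0,-3],"turn": [0,0,0],"jaw": 1},{"linear": [0,0,-3],"turn": [0,0,0],"jaw": 1},{"linear": [0,0,-3],"turn": [0,0,0],"jaw": 1},{"linear": [0,0,0],"turn": [0,0,0],"jaw": 1}]'

```text
time_s: 10.43
ee_pos: [486.1, 181.7, 99.0]
eef_rot: [[-0.094, 0.996, 0.005], [0.996, 0.094, 0.001], [0.001, 0.005, -1.0]]
wrist_force: [1.6, 0.5, 0.8]
gripper_width: 0.0
finger_force: 0.0
```

Run:
```python
from h import *
print(avg(3))
t=snap('top','t4.png');s=snap('scene','s4.png')
def crop(i,x,y,w,h,s): return cv2.resize(i[y:y+h,x:x+w],None,fx=s,fy=s,interpolation=cv2.INTER_CUBIC)[...,::-1]
cv2.imwrite('pics/c4.png',crop(s,310,185,90,60,8))
q=orange(s,335,213,48,32)
w=np.array([ray('scene',*p,z)[:2] for p,z in zip(q,(3,15,0,0))]);print(q.round(1).tolist(),w.round(1).tolist())
n=np.array([.9957,.0925]);print(((w-[496.7,40])@n).round(1),'y1',(w@[-.0925,.9957]).round(1),'far edge angle vs stand',(w[3]-w[2])@n/np.linalg.norm(w[3]-w[2]))
```

```text
(array([484.9, 180.3,  95.5]), array([ 0.03, -0.47, -0.66]), array([0.45, 0.26, 1.06]), 10.5833)
[[337.8, 220.4], [371.0, 221.7], [369.3, 233.0], [335.0, 227.8]] [[483.0, 21.5], [465.5, 135.8], [504.8, 140.0], [517.3, 21.2]]
[-15.4 -22.2  17.3  18.8] y1 [-23.3  92.1  92.7 -26.7] far edge angle vs stand 0.012116122681132472
```

View pics/c4.png

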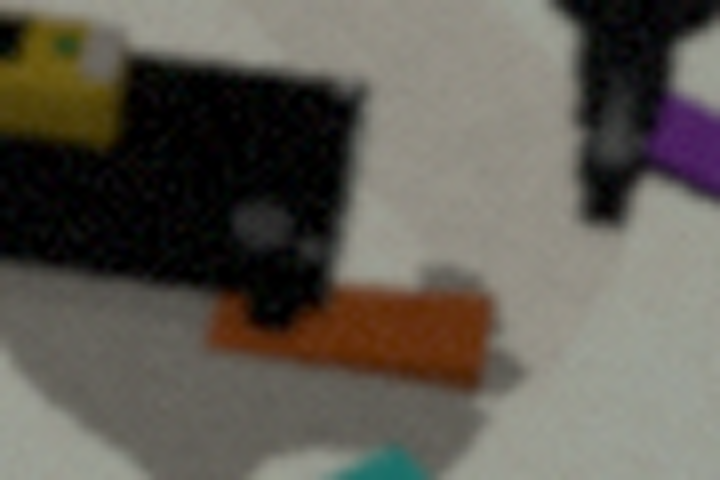

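The wedge lies under the foot, its thin corner at (336,228) and back at (370,233), at stand angle to 0.01 rad. The disc is still at (342.8,212.5). Next I go over it.

Request:
send_rows --increments '[{"linear": [-2,0,0],"turn": [0,0,0],"jaw": 1},{"linear": [-3.5,-0.1,0],"turn": [0,0,0],"jaw": 1},{"linear": [-3.5,0,0],"turn": [0,0,0],"jaw": 1},{"linear": [-3.5,0,0],"turn": [0,0,0],"jaw": 1},{"linear": [-1.6,0,0],"turn": [0,0,0],"jaw": 1},{"linear": [0,0,1.5],"turn": [0,0,0],"jaw": 1},{"linear": [0,0,1.5],"turn": [0,0,0],"jaw": 1},{"linear": [0,0,0],"turn": [0,0,0],"jaw": 1}]'

```text
time_s: 11.35
ee_pos: [494.6, 38.6, 61.5]
eef_rot: [[-0.093, 0.996, -0.004], [0.996, 0.093, 0.0], [0.001, -0.004, -1.0]]
wrist_force: [-1.0, 0.7, 0.1]
gripper_width: -0.3
finger_force: 0.0
```

```bash
python3 f.py
```

```text
[496.   39.7  64. ] [0.19 0.01 0.69] [0.4  0.64 0.37] 11.6 lat 497.53945000000004 y1 -6.350709999999999 push -0.007618
```

Request:
send_rows --increments '[{"linear": [0,0,0.3],"turn": [0,0,0],"jaw": 1},{"linear": [0,0,0.2],"turn": [0,0,0],"jaw": 1},{"linear": [0,0,0.1],"turn": [0,0,0],"jaw": 1},{"linear": [0,0,0],"turn": [0,0,0],"jaw": 1}]'

```text
time_s: 11.93
ee_pos: [496.4, 39.2, 58.2]
eef_rot: [[-0.094, 0.996, -0.0], [0.996, 0.094, -0.0], [-0.0, -0.0, -1.0]]
wrist_force: [-0.9, 0.2, -0.3]
gripper_width: 0.0
finger_force: 0.0
```

Request:
send_rows --increments '[{"linear": [0,0,0.05],"turn": [0,0,0],"jaw": 1},{"linear": [0,0,0.05],"turn": [0,0,0],"jaw": 1},{"linear": [0,0,0],"turn": [0,0,0],"jaw": 1}]'

```text
time_s: 12.18
ee_pos: [496.6, 39.3, 57.7]
eef_rot: [[-0.093, 0.996, 0.0], [0.996, 0.093, -0.0], [-0.0, 0.0, -1.0]]
wrist_force: [-3.4, 0.1, 11.6]
gripper_width: 0.3
finger_force: 5.3
```

```bash
python3 f.py
```

```text
[496.6  39.3  57.8] [-2.51 -0.4  10.3 ] [0.33 0.13 0.66] 12.4333 lat 498.09987 y1 -6.804490000000008 push -0.16610500000000006
```

The corner is stiff: 10 N at under 1 mm of travel. I ease to about 8 N, hold, then release and retreat.

Request:
send_rows --increments '[{"linear": [0,0,-0.02],"turn": [0,0,0],"jaw": 1},{"linear": [0,0,0],"turn": [0,0,0],"jaw": 1},{"linear": [0,0,0],"turn": [0,0,0],"jaw": 1},{"linear": [0,0,0],"turn": [0,0,0],"jaw": 1},{"linear": [0,0,0],"turn": [0,0,0],"jaw": 1},{"linear": [0,0,0],"turn": [0,0,0],"jaw": 1}]'

```text
time_s: 12.93
ee_pos: [496.6, 39.3, 57.8]
eef_rot: [[-0.093, 0.996, 0.0], [0.996, 0.093, -0.0], [-0.0, 0.0, -1.0]]
wrist_force: [-2.2, 0.4, 7.1]
gripper_width: -0.1
finger_force: 3.3
```

```bash
python3 f.py
```

```text
[496.6  39.3  57.8] [-2.16 -0.1   6.31] [0.24 0.32 0.4 ] 13.1833 lat 498.09987 y1 -6.804490000000008 push 0.10023
```

Request:
send_rows --increments '[{"linear": [0,0,-0.1],"turn": [0,0,0],"jaw": 1},{"linear": [0,0,-0.4],"turn": [0,0,0],"jaw": 1},{"linear": [0,0,-2],"turn": [0,0,0],"jaw": 1},{"linear": [0,0,-3],"turn": [0,0,0],"jaw": 1},{"linear": [2,0,-3],"turn": [0,0,0],"jaw": 1},{"linear": [3.5,-1,-2],"turn": [0,0,0],"jaw": 1},{"linear": [3.5,-1,0],"turn": [0,0,0],"jaw": 1},{"linear": [3.5,-1,0],"turn": [0,0,0],"jaw": 1}]'

```text
time_s: 13.85
ee_pos: [455.1, 162.0, 164.2]
eef_rot: [[-0.092, 0.996, 0.003], [0.996, 0.092, 0.0], [-0.0, 0.003, -1.0]]
wrist_force: [0.1, 1.4, -0.4]
gripper_width: 0.1
finger_force: 0.0
```

Request:
send_rows --increments '[{"linear": [3.5,0,0],"turn": [0,0,0],"jaw": 1},{"linear": [3.5,0,0],"turn": [0,0,0],"jaw": 1},{"linear": [0,0,0],"turn": [0,0,0],"jaw": 1},{"linear": [0,0,0],"turn": [0,0,0],"jaw": 1}]'

```text
time_s: 14.18
ee_pos: [447.6, 232.8, 162.9]
eef_rot: [[-0.098, 0.995, 0.0], [0.995, 0.098, 0.001], [0.001, 0.0, -1.0]]
wrist_force: [0.5, -1.2, -0.9]
gripper_width: 0.3
finger_force: 0.0
```

Run:
```python
from h import *
print(avg(2))
s=snap('scene','s5.png')
cv2.imwrite('pics/c5.png',cv2.resize(s[170:250,240:400],None,fx=5,fy=5,interpolation=cv2.INTER_CUBIC)[...,::-1])
q=orange(s,335,213,48,32)
w=np.array([ray('scene',*p,z)[:2] for p,z in zip(q,(3,15,0,0))]);n=np.array([.9957,.0925]);print(((w-[496.7,40])@n).round(1),'y1',(w@[-.0925,.9957]).round(1))
```

```text
(array([448.1, 230.6, 162.6]), array([-0.62, -0.19, -0.49]), array([0.1 , 0.23, 0.16]), 14.2833)
[-20.6 -22.3  17.5  18.6] y1 [-23.1  93.1  92.5 -26.6]
```

View pics/c5.png

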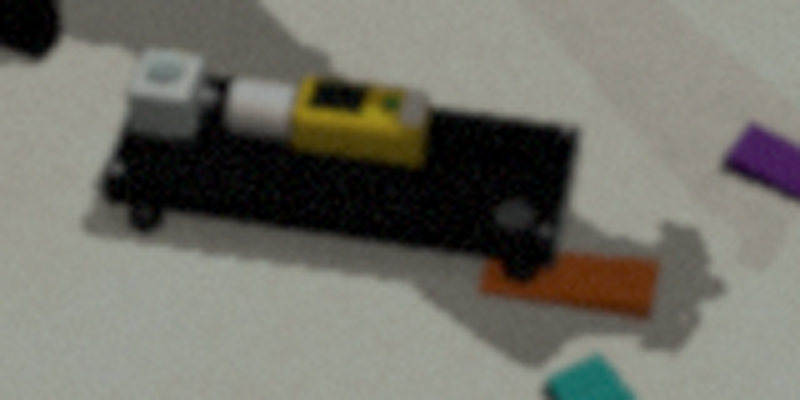

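The wedge (345–371, 222–233) stays under the foot, the stand and tester are where they were, and the arm is clear.

```bash
python3 -c "
from rig import env
print(env.job_done())"
```

```text
the job is handed in; nothing more can be done
None
```

The orange wedge is under the short foot, pushed until snug at about 5 N. The corner took a 10 N press, eased to about 6 N, without rocking; the arm is clear and the job was handed in at about 14 s, with no verdict shown.

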